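# Slide the stray spanner back into its foam cut-out and shut the drawer

## Robot

A 6-joint arm with a two-finger parallel gripper is mounted at the origin on the work surface. World frame = base frame: x ahead of the robot, y to its left, z up, the work surface at z = 0. Lengths are in mm, angles in degrees, forces in N, time in s.
With the tool pointing down it reaches from about 300 to 850 mm from the base axis. Payload 4.2 kg.
Tool frame: the origin (TCP) lies between the finger pads; the fingertips stand 14 mm ahead of it and the grasp point (between the pads) lies 5 mm behind it (env.finger_overhang is the distance from the TCP to the fingertips, in mm); z points along the fingers, y is the line along which they close (so a half turn about z gives the same grasp; the last joint's range is limited). The gripper opens to 91 mm and grips with 3 to 60 N. Pads are 32 mm wide; open, the fingers measure 118 mm over their backs; the gripper's body (76 mm by 178 mm) begins 60 mm behind the grasp point.
Start: joints at [-68.182, 18.312, 89.639, -0, 72.044, -1.146], TCP at [224.343, -529.445, 227.976] pointing down, gripper open.
Joint ranges: [-177.97, 177.97], [-48.28, 115.42], [12.27, 149.76], [-77.06, 257.06], [2.81, 150.46], [-146.56, 146.56]. Speed limits (degrees/s): [147.25, 147.25, 180, 180, 180, 180].

## Interface

Orientations are given as [roll, pitch, yaw] about the fixed x, y, z axes, in that order (R = Rz(yaw) Ry(pitch) Rx(roll)).
In Python, from workcell import status, cams, env, finder gives the robot as it stands.
- The arm moves only by the tool apply_moves, never from a script. Its argument "increments" is a list of rows, each a list of 7 numbers: the opening, from -1 (shut) to 1 (fully open), then the shift along the world's x, y, z in m, then the turn, a rotation vector about the world's x, y, z in degrees. In form: [[gripper, x, y, z, ax, ay, az], ...]. A call has 1 to 5 rows; each row shifts and turns the commanded pose from where the row before left it; what a row does not reach is not made up. A row lasts 1/12 s, in which the tool goes at most 41.7 mm and 7.16 degrees, less where a joint would pass 70% of its speed; a pose out of reach is approached as far as the arm can. A call with a gripper value outside its range is refused whole. The fingers move at their own pace and stop on an object; "newtons" is the grip in N (left out, the last holds). Time passes only in rows, so rows that do not move let the fingers close. It gives the time, the measured TCP pose, the force, the opening and the grip force at its end, in the units of the state.
- status.state(): the state, without advancing time (a new reading comes with each control period).
- cams.grab_frame(name): name is "scene" or "top"; returns a dict with "color" (384x512x3 uint8, red, green, blue), "intrinsics" (3x3 intrinsics, pixels), "k1" (the pictures are not rectified: a ray, as slopes to the right and down, at radius r is drawn at 1 + k1 r^2 times it, then the intrinsics apply), "R" (3x3) and "t" (3): a world point X has camera coordinates R X + t. Camera axes: x right, y down, z forward; pixel columns grow to the right and rows downward; lengths in mm; the calibration is good to about 2 mm. A picture is of the moment at which its call begins. There is no depth.
- env.job_done(): hands the job in; it is judged then, once.
Trained networks look in the newest picture that a camera, given by its name, has taken for a name from the list of things; names that differ only in an ending like _2 or _b are one class to them, and where a whole thing is asked for, a point or a joint stands for the part that bears it (a point fixed in the world has none). Each returns a list of dicts, best first, with "score" (0 to 1); they miss things now and then, are a little off and sometimes report something else, mostly with a low value. They report only what shows in the picture. A call takes as long as a camera call. They do not tell look-alikes from the thing itself.
- finder.boxes_of(query, camera): "rect" ([left, top, width, height] in pixels, round what is visible of it).
- finder.trace(query, camera): "pixels" (384x512 bool, what is visible of it) and "rect" ([left, top, width, height] in pixels, round what is visible of it).
The state is a dict: "time_s": time; "qpos": joint angles; "qvel": joint speeds; "effort": joint torques, N m; "ee_pos": TCP position; "ee_rot": TCP orientation; "force": force on the tool from outside, world axes, zero at the start; "torque": the same for the moment, N m; "gripper_width": finger opening in mm; "gripper_force": force on a finger pad.
Only numpy, scipy, OpenCV 4.12 (cv2) and the standard library are available. Lean on these libraries where they do the work, as an engineer would, in place of code of your own. Each camera call takes 0.05 s, during which the arm holds its last target. There are 200 camera calls.

## Task

The large combination spanner has been left lying loose on the foam of the open tool-chest drawer. Slide it across the foam, without picking it up, until it drops fully into its own empty cut-out and lies below the foam's top; then push the drawer fully shut. Leave the oil filter, the brake pad and the paste tin where they are.

Things in the scene. Friction and masses are not known exactly. Their poses are not given: they have to be found in the camera images.
- spanner_mid (a point): Middle of the loose steel combination spanner, 5 mm above its underside; +y runs from its ring end to its open jaw, +z up. 10 mm thick, 225 mm long, about 240 g. Its shaft is 16 mm wide, 8 mm thick and straight from -80 mm to +70 mm along y (then the heads). Starts flat on the foam before its cut-out, up to 17 degrees askew and 40 mm off along y, jaw on the same side as the cut-out's jaw end
- spanner_jaw (a point): Centre of the spanner's open-jaw head, 92 mm from spanner_mid along +y, same height; the head fits in a circle of 25 mm radius about it, two prongs with an open mouth 19 mm wide turned 15 degrees from the shaft; the foremost tip is 20 mm further along +y
- spanner_ring (a point): Centre of the spanner's closed ring head, 98 mm from spanner_mid along -y, same height; round, 14.5 mm radius
- cutout_mid (a point): Where spanner_mid is when seated in its empty cut-out. Foam top is 6 mm above it; cut-out 11 mm deep, grey floor. Axes: +x from the drawer front into the chest, +y left along the cut-out to its jaw end, +z up. Shaft slot 21 mm wide (2.5 mm play each side), with an octagonal finger notch 51 mm across at its middle
- cutout_jaw (a point): Where spanner_jaw is when seated: middle of the octagonal jaw well, 55 mm across flats (2.5 mm play all round)
- cutout_ring (a point): Where spanner_ring is when seated: middle of the octagonal ring well, 35 mm across flats (3 mm play)
- foam_top (a point): Point on the foam's top surface straight above cutout_mid (same axes). The black foam fills the drawer level with its walls: flat from -125 mm (drawer's front edge) in x and 203 mm to either side, but for the cut-out here and a smaller one at x = +49 mm, filled by a smaller fixed spanner lying below the top. The spanner slides on it with friction about 0.6
- drawer_front (a point): Middle of the aluminium pull strip's outer face, the foremost part of the drawer front, 9 mm below the foam's top; the strip is 410 mm wide (along y), 14 mm high and stands 12 mm out from the 55 mm high blue drawer front. Pushing it along +x of cutout_mid shuts the drawer
- drawer (a joint): How far the drawer stands open, m: 0 fully shut (hard stop), 0.21 fully out; starts near 0.2. Slides stiffly (about 6 N), stays where left. The blue chest's top is 34 mm above the foam and 460 mm wide; the gap under it is 8 mm above the foam, so a spanner not down in its cut-out does not pass
- oil_filter: White oil filter standing on the bench beside the drawer, 77 mm diameter, 85 mm tall; origin at the middle of its underside. Not to be moved
- brake_pad: Black brake pad lying on the bench to the right of the drawer, 136 x 50 x 16 mm; origin at the middle of its underside. Not to be moved
- paste_tin: Flat round metal tin standing on the bench beside the drawer, 76 mm diameter, 30 mm tall; origin at the middle of its underside. Not to be moved
Things that resemble listed ones, but are neither listed nor needed, are in the scene too. Of the things shaped like the part that bears spanner_mid, the bare steel one is meant.

How it is judged (in metres and radians):
On the way:
1. the spanner lies seated in its cut-out (both heads within 6 mm of their seated places and no more than 3 mm above them) while the drawer is still at least 100 mm open (distance between spanner_jaw and cutout_jaw below 0.006 m and distance between spanner_ring and cutout_ring below 0.006 m and value of joint drawer above 0.1 m and z of spanner_jaw in the frame of cutout_jaw below 0.003 m and z of spanner_ring in the frame of cutout_ring below 0.003 m), for 0.3 s.
At the end, for the whole second after the job is handed in: The drawer is shut to within 5 mm with the spanner lying in its cut-out: each of its heads within 6 mm of its seated place and no more than 3 mm above it; the oil filter, the brake pad and the tin are within 25 mm of where they were (distance between spanner_jaw and cutout_jaw below 0.006 m and distance between spanner_ring and cutout_ring below 0.006 m and value of joint drawer below 0.005 m and z of spanner_jaw in the frame of cutout_jaw below 0.003 m and z of spanner_ring in the frame of cutout_ring below 0.003 m); the robot touches nothing.
It fails at once if the spanner is picked up (its middle rises more than 25 mm above where it started) (z of spanner_mid in the frame of cutout_mid above 0.036 m).
It fails at once if a bystander is moved by more than 25 mm (distance of any of oil_filter, brake_pad, paste_tin from where it was at the start of the episode above 0.025 m).
It also fails if it takes over 67 s, if anything falls off the work surface, if the arm or the gripper's body presses on something with over 40 N, if the wrist force passes 120 N, or if a joint passes its speed limit or range.

## Working session

There is one attempt and no reset: what is moved stays moved. The work goes in short steps, Python scripts to look and compute and a tool call to move; the robot and the scene stay as the last step left them, time stands still between calls to the robot, and variables do not carry over. Pictures are saved under pics/ and viewed, at most 10 in all, crops included, and the job is handed in when it is done.

Besides the shell and the picture viewer there is one more tool, called after "Emit:" in YAML: its name, and indented under it one key for each argument. apply_moves: Moves the arm, as the interface text tells. Its arguments: {"type":"object","properties":{"increments":{"type":"array","items":{"type":"array","items":{"type":"number"}}},"newtons":{"type":"number"}},"required":["increments"]}

```bash
ls; mkdir -p pics; python3 - <<'E'
from workcell import status,cams,env,finder
import cv2,numpy as np
s=status.state();print({k:np.round(v,2).tolist() for k,v in s.items()},env.finger_overhang)
for n in("top","scene"):
    f=cams.grab_frame(n);cv2.imwrite(f"pics/{n}0.png",f["color"][:,:,::-1])
    print(n,f["intrinsics"],f["k1"],f["R"],f["t"])
    for q in("spanner_mid","drawer_front"):
        print(q,[(b["rect"],round(b["score"],2)) for b in finder.boxes_of(q,n)])
E
```

```text
pics
{'time_s': 0.0, 'qpos': [-68.18, 18.35, 89.71, -0.0, 72.04, -1.15], 'qvel': [0.04, 0.09, -0.02, 0.01, -0.01, -0.07], 'effort': [-0.0, -41.25, -23.2, 0.07, 0.05, -0.0], 'ee_pos': [224.14, -528.98, 227.1], 'ee_rot': [-179.9, -0.0, 22.96], 'force': [0.39, 0.45, -0.21], 'torque': [0.03, 0.0, 0.04], 'gripper_force': 0.0, 'gripper_width': 91.23} 14.0
top [[402.43468447   0.         257.11612916]
 [  0.         402.43468447 190.01204461]
 [  0.           0.           1.        ]] -0.037967859936544224 [[-0.00594155 -0.99995385 -0.00754962]
 [-0.99054107  0.00692028 -0.13704195]
 [ 0.13708787  0.00666396 -0.99053647]] [  33.8403305   516.56971491 1414.56614333]
spanner_mid [([246.6, 211.0, 17.4, 54.2], 0.73), ([256.1, 182.3, 65.7, 18.9], 0.54), ([314.7, 259.6, 54.9, 28.9], 0.53)]
drawer_front [([213.0, 138.9, 132.3, 72.5], 0.79)]
scene [[368.56382295   0.         258.80229807]
 [  0.         368.56382295 194.88869272]
 [  0.           0.           1.        ]] 0.0012363496813830518 [[-0.16133828  0.98674236 -0.01759212]
 [ 0.60586105  0.0849592  -0.79102106]
 [-0.77903938 -0.13828036 -0.61153593]] [  69.19078287 -215.08434795 1520.85885085]
spanner_mid [([189.8, 177.8, 77.8, 13.2], 0.97), ([135.5, 173.5, 26.1, 31.6], 0.74), ([171.4, 158.9, 52.7, 12.0], 0.53)]
drawer_front [([157.8, 174.5, 161.1, 39.8], 0.83), ([186.8, 177.7, 82.7, 12.2], 0.34)]
```

```bash
python3 - <<'E'
import cv2
a=cv2.imread("pics/top0.png");cv2.imwrite("pics/top0c.png",cv2.resize(a[100:300,180:400],None,fx=3.6,fy=3,interpolation=3)[:600] if 0 else cv2.resize(a[110:290,190:390],None,fx=3.3,fy=3.3,interpolation=3))
b=cv2.imread("pics/scene0.png");cv2.imwrite("pics/scene0c.png",cv2.resize(b[110:260,120:340],None,fx=3.6,fy=3.6,interpolation=3))
E
```

```text
(no output)
```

View pics/top0c.png

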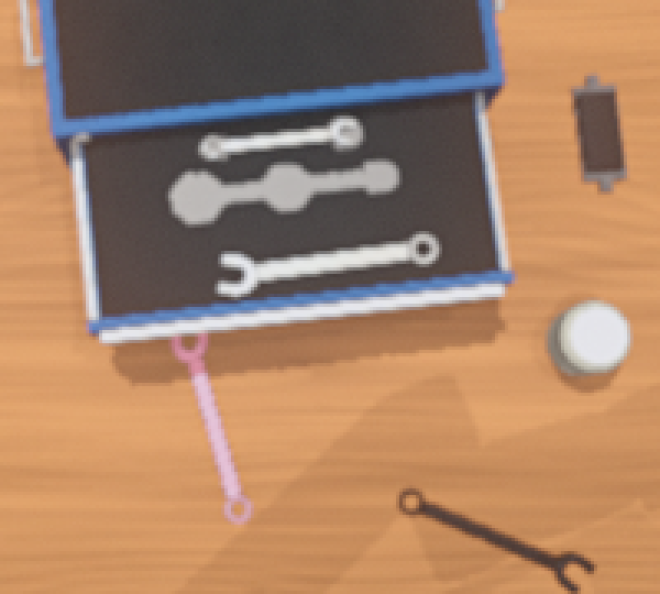

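View pics/scene0c.png

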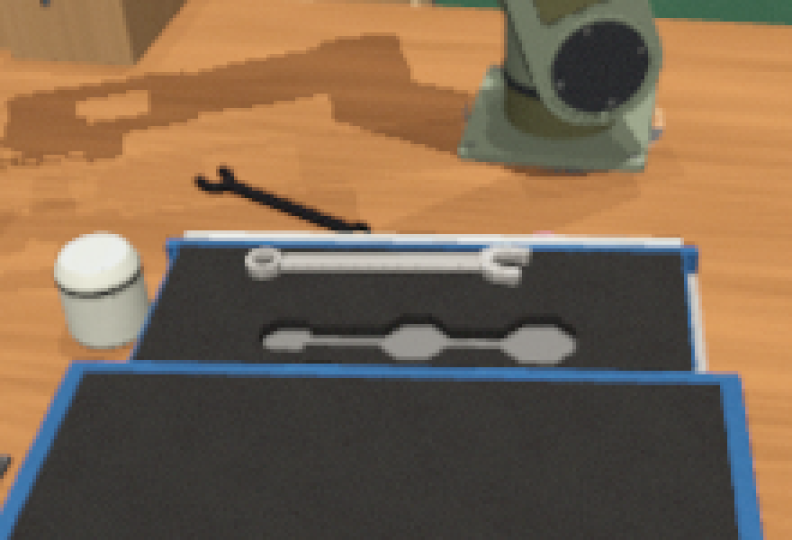

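The top view shows the steel spanner with its ring at crop (424,249) and jaw at (236,275). The cut-out's jaw well is at (196,197) and its ring well at (381,177). The oil filter is at the right of the drawer; the pink and black spanners are decoys.

```bash
cat > h.py <<'E'
import numpy as np,cv2
from workcell import status,cams,env,finder
def ray(f,uv):
    K=np.array(f["intrinsics"]);p=(np.array(uv,float)-K[:2,2])/[K[0,0],K[1,1]];s=p.copy()
    for _ in range(10): s=p/(1+f["k1"]*(s@s))
    R=np.array(f["R"]);t=np.array(f["t"])
    return -R.T@t, R.T@np.array([*s,1])
def at_z(f,uv,z):
    o,d=ray(f,uv);return o+d*(z-o[2])/d[2]
def tri(fa,a,fb,b):
    (o1,d1),(o2,d2)=ray(fa,a),ray(fb,b)
    k=np.linalg.lstsq(np.c_[d1,-d2],o2-o1,rcond=None)[0]
    p,q=o1+k[0]*d1,o2+k[1]*d2;return (p+q)/2,np.linalg.norm(p-q)
E
python3 - <<'E'
from h import *
T=cams.grab_frame("top");S=cams.grab_frame("scene")
c=lambda x,y:(x/3.3+190-.35,y/3.3+110-.35); s=lambda x,y:(x/3.6+120-.36,y/3.6+110-.36)
for n,a,b in[("ring",(424,249),(263,263)),("FRcorner",(512,277),(172,243)),("FLcorner",(93,328),(695,251)),("jaw",(237,274),(507,264)),("smallring?",(346,131),(0,0))]:
    if b!=(0,0):print(n,*[np.round(v,1) for v in tri(T,c(*a),S,s(*b))])
g=T["color"].astype(int)
sub=g[110:290,190:390]
print(sub[57,90],sub[75,100],sub[40,100], sub[80,80:84].tolist())
for q in("spanner_mid",):
    for n,f in(("top",T),("scene",S)):
        for r in finder.trace(q,n):
            m=r["pixels"];v,u=np.nonzero(m);print(n,r["score"],r["rect"],m.sum(),u.mean(),v.mean(),g[m].mean(0) if n=="top" else "")
E
```

```text
ring [ 516.3 -173.7  148.8] 1.0
FRcorner [ 488.1 -262.4  140.2] 0.8
FLcorner [439.4 161.9 139. ] 2.0
jaw [491.8  16.5 149.3] 2.4
[187 184 182] [79 73 72] [217 216 214] [[208, 209, 209], [220, 221, 221], [226, 227, 228], [228, 229, 231]]
top 0.7 [316.6, 262.6, 53.5, 25.9] 230 342.6391304347826 273.7260869565217 [100.67391304  73.12608696  60.21304348]
top 0.6 [242.9, 209.4, 24.0, 56.6] 293 254.07849829351537 236.46075085324233 [213.76109215 166.15358362 178.90784983]
scene 0.8 [189.5, 176.5, 79.8, 13.0] 503 230.16500994035786 182.16500994035786 
scene 0.76 [169.7, 155.4, 54.3, 19.5] 185 195.43783783783783 164.9945945945946 
scene 0.71 [158.0, 174.0, 156.8, 38.5] 4955 238.57114026236124 193.96528758829464
```

```bash
cat >> h.py <<'E'
from scipy.optimize import minimize
ZF=140.
def proj(f,P):
    c=P@np.array(f["R"]).T+np.array(f["t"]);s=c[:,:2]/c[:,2:];s=s*(1+f["k1"]*(s**2).sum(1))[:,None]
    K=np.array(f["intrinsics"]);return s*[K[0,0],K[1,1]]+K[:2,2]
def octa(y,d): a=np.radians(22.5+45*np.arange(8));r=d/2/np.cos(np.pi/8);return np.c_[r*np.cos(a),y+r*np.sin(a)]
def circ(y,r): a=np.radians(np.arange(0,360,10));return np.c_[r*np.cos(a),y+r*np.sin(a)]
def rect(w,y0,y1): return np.array([[-w/2,y0],[w/2,y0],[w/2,y1],[-w/2,y1]])
def fill(f,polys,p,z,box,ss=8,val=1.,im=None):
    u0,v0,w,h=box
    if im is None: im=np.zeros((h*ss,w*ss),np.float32)
    c,s=np.cos(p[2]),np.sin(p[2])
    for q in polys:
        P=np.c_[q@np.array([[c,s],[-s,c]])+p[:2],np.full(len(q),z)]
        uv=(proj(f,P)-[u0,v0]+.5)*ss-.5
        cv2.fillPoly(im,[np.round(uv*16).astype(np.int32)],val,shift=4)
    return im
def shrink(im,ss=8): h,w=im.shape;return cv2.GaussianBlur(im.reshape(h//ss,ss,w//ss,ss).mean((1,3)),(0,0),.6)
CUT=[rect(21,-98,92),octa(0,51),octa(92,55),octa(-98,35)]
def m_cut(f,p,box): return shrink(fill(f,CUT,p,ZF,box)*fill(f,CUT,p,ZF-11,box))
def m_span(f,p,box,z=None):
    z=ZF+9 if z is None else z
    im=fill(f,[rect(16,-85,62),circ(-98,14.5)],p,z,box);return shrink(fill(f,[circ(-98,8.5)],p,z,box,val=0.,im=im))
def fit(f,model,p0,mask_poly):
    g=f["color"].mean(2).astype(np.float32)
    uv=proj(f,np.c_[mask_poly@np.array([[np.cos(p0[2]),np.sin(p0[2])],[-np.sin(p0[2]),np.cos(p0[2])]])+p0[:2],np.full(len(mask_poly),ZF)])
    u0,v0=np.floor(uv.min(0)).astype(int)-2;u1,v1=np.ceil(uv.max(0)).astype(int)+3
    box=(u0,v0,u1-u0,v1-v0);G=g[v0:v1,u0:u1]
    W=np.zeros(G.shape,np.uint8);cv2.fillPoly(W,[np.round(uv-[u0,v0]).astype(np.int32)],1);W=W>0
    def cost(q):
        p=np.array([q[0],q[1],q[2]/50]);return -np.corrcoef(model(f,p,box)[W],G[W])[0,1]
    x0=np.array([p0[0],p0[1],p0[2]*50])
    for st in (6,2): 
        r=minimize(cost,x0,method="Nelder-Mead",options=dict(initial_simplex=x0+np.vstack([np.zeros(3),np.eye(3)*st]),xatol=.03,fatol=1e-5));x0=r.x
    return np.array([x0[0],x0[1],x0[2]/50]),-r.fun
def local(c,P): return np.array([[np.cos(c[2]),np.sin(c[2])],[-np.sin(c[2]),np.cos(c[2])]])@(np.array(P)[:2]-c[:2])
E
python3 - <<'E'
from h import *
T=cams.grab_frame("top")
c=lambda x,y:np.array((x/3.3+190-.35,y/3.3+110-.35))
J,R=at_z(T,c(196,197),ZF-6),at_z(T,c(381,177),ZF-6)
def pose(J,R): d=(J-R)[:2];th=np.arctan2(-d[0],d[1]);return np.array([*(R[:2]+d*98/190),th]),np.linalg.norm(d)
pc,l=pose(J,R);print("init cut",pc,l)
J,R=at_z(T,c(237,274),ZF+9),at_z(T,c(424,249),ZF+9);ps,l=pose(J,R);print("init sp",ps,l)
C,s=fit(T,m_cut,pc,np.array([[-35,-125],[32,-125],[32,128],[-35,128]]));print("CUT",np.round(C,2),np.degrees(C[2]),s)
S,s=fit(T,m_span,ps,np.array([[-24,-122],[24,-122],[24,60],[-24,60]]));print("SP",np.round(S,2),np.degrees(S[2]),s)
np.save("cut.npy",C);np.save("sp.npy",S)
print("sp in cut",local(C,S),np.degrees(S[2]-C[2]))
print("front corners y-angle",np.degrees(np.arctan2(488.1-439.4,262.4+161.9)), [local(C,P) for P in([488,-262],[439,162])])
E
```

```text
init cut [ 5.83366184e+02 -3.52723770e+01  1.02354182e-01] 190.98739744764572
init sp [ 5.03724796e+02 -7.59402174e+01  1.27044512e-01] 190.08755087239234
CUT [ 5.8368e+02 -3.5650e+01  1.1000e-01] 6.396154151744835 0.9921219886949613
SP [ 5.0356e+02 -7.4890e+01  1.4000e-01] 7.801977071971759 0.9832348718251143
sp in cut [-84.00153457 -30.06955262] 1.4058229202269246
front corners y-angle 6.547601739535152 [array([-120.30406039, -214.28080885]), array([-121.76451046,  212.53866948])]
```

Emit:
apply_moves:
  increments:
    - [1,0.0186,0.0303,0,0,0,5]
    - [1,0.0186,0.0303,0,0,0,5]
    - [1,0.0186,0.0303,0,0,0,5]
    - [1,0.0186,0.0303,0,0,0,5]
    - [1,0.0186,0.0303,0,0,0,5]

```text
time_s: 0.97
ee_pos: [317.8, -376.5, 228.1]
ee_rot: [180.0, -0.0, 48.2]
force: [0.2, -0.2, 0.4]
gripper_width: 91.1
gripper_force: 0.0
```

Emit:
apply_moves:
  increments:
    - [1,0.0186,0.0303,0,0,0,5]
    - [1,0.0186,0.0303,0,0,0,5]
    - [1,0.0186,0.0303,0,0,0,5]
    - [1,0.0186,0.0303,0,0,0,5]
    - [1,0.0186,0.0303,0,0,0,5]

```text
time_s: 1.38
ee_pos: [411.0, -224.9, 228.3]
ee_rot: [180.0, 0.0, 73.2]
force: [0.0, -0.8, -1.0]
gripper_width: 91.3
gripper_force: 0.0
```

Emit:
apply_moves:
  increments:
    - [0.4,0.0186,0.0303,0,0,0,5]
    - [0,0.0186,0.0303,0,0,0,5]
    - [-0.34,0.0186,0.0303,0,0,0,5]
    - [-0.34,0.0186,0.0303,0,0,0,5]
    - [-0.34,0.0186,0.0303,0,0,0,5]

```text
time_s: 1.8
ee_pos: [504.0, -73.2, 228.2]
ee_rot: [180.0, 0.0, 98.2]
force: [0.5, -0.5, 0.5]
gripper_width: 60.5
gripper_force: 0.0
```

Emit:
apply_moves:
  increments:
    - [-0.34,0,0,-0.02,0,0,0]
    - [-0.34,0,0,-0.02,0,0,0]
    - [-0.34,0,0,0,0,0,0]
    - [-0.34,0,0,0,0,0,0]

```text
time_s: 2.13
ee_pos: [502.8, -74.8, 187.5]
ee_rot: [-179.9, -0.0, 98.0]
force: [-0.3, -0.1, -0.4]
gripper_width: 34.1
gripper_force: 0.0
```

Emit:
apply_moves:
  increments:
    - [-0.34,0,0,-0.009,0,0,0]
    - [-0.34,0,0,-0.009,0,0,0]
    - [-0.34,0,0,0,0,0,0]

```text
time_s: 2.38
ee_pos: [502.4, -75.2, 168.8]
ee_rot: [-179.9, -0.0, 97.9]
force: [-0.2, -0.3, -0.1]
gripper_width: 30.1
gripper_force: 0.0
```

```bash
python3 - <<'E'
from h import *
T=cams.grab_frame("scene")["color"][:,:,::-1]
cv2.imwrite("pics/s1.png",cv2.resize(T[100:220,150:330],None,fx=4,fy=4,interpolation=3))
E
```

```text
(no output)
```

View pics/s1.png

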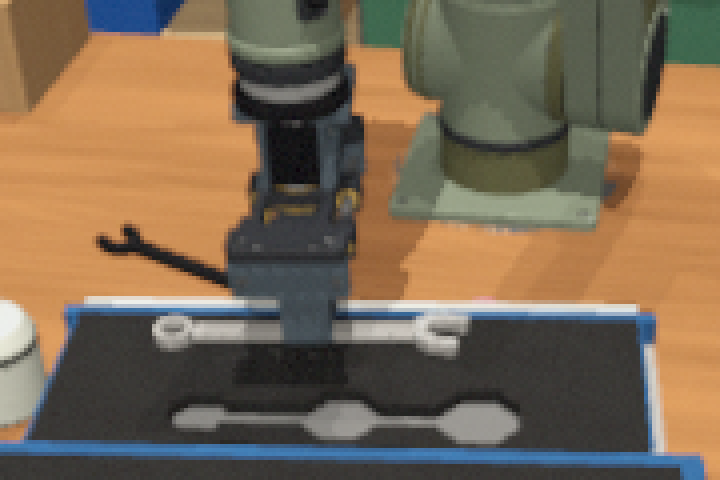

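The far finger is at crop (305,345), just beyond the shaft and near the middle of the spanner, with its tip still above the foam. I'll probe downward next.

Emit:
apply_moves:
  increments:
    - [-0.34,0,0,-0.006,0,0,0]
    - [-0.34,0,0,-0.005,0,0,0]
    - [-0.34,0,0,0,0,0,0]

```text
time_s: 2.68
ee_pos: [504.2, -75.2, 160.3]
ee_rot: [179.8, 0.0, 97.9]
force: [-0.2, 0.0, 8.0]
gripper_width: 30.0
gripper_force: 4.1
```

Emit:
apply_moves:
  increments:
    - [-0.34,0,0,-0.001,0,0,0]
    - [-0.34,0,0,0,0,0,0]

```text
time_s: 2.85
ee_pos: [504.2, -75.2, 160.2]
ee_rot: [179.8, 0.1, 98.0]
force: [-1.9, 0.3, 12.7]
gripper_width: 30.4
gripper_force: 6.7
```

Emit:
apply_moves:
  increments:
    - [-0.34,0,0,-0.001,0,0,0]
    - [-0.34,0,0,0,0,0,0]

```text
time_s: 3.02
ee_pos: [504.2, -75.2, 160.2]
ee_rot: [179.8, 0.1, 98.0]
force: [-4.0, 0.8, 19.5]
gripper_width: 30.3
gripper_force: 9.6
```

Emit:
apply_moves:
  increments:
    - [-0.34,0,0,-0.001,0,0,0]
    - [-0.34,0,0,0,0,0,0]

```text
time_s: 3.18
ee_pos: [504.4, -75.2, 160.2]
ee_rot: [179.8, 0.1, 98.0]
force: [-6.0, 1.4, 24.4]
gripper_width: 29.7
gripper_force: 12.4
```

```bash
python3 - <<'E'
from h import *
s=status.state();print(s["force"],s["torque"])
T=cams.grab_frame("scene");I=T["color"][:,:,::-1]
cv2.imwrite("pics/s2.png",cv2.resize(I[150:200,180:280],None,fx=8,fy=8,interpolation=3))
C=np.load("cut.npy");S0=np.load("sp.npy")
# scene fit of ring+shaft at several heights vs top-view fit
for z in (147,149,151,153,155):
    S,q=fit(T,lambda f,p,b:m_span(f,p,b,z),S0,np.array([[-24,-122],[24,-122],[24,-22],[-24,-22]]));print(z,np.round(S,2),round(q,4))
E
```

```text
[-5.98713826  1.4216855  24.41087016] [ 0.19418883  1.34340102 -0.02810164]
147 [ 5.0094e+02 -7.9020e+01  1.1000e-01] 0.8472
149 [ 5.0345e+02 -7.7380e+01  1.1000e-01] 0.8483
151 [ 5.0618e+02 -7.6500e+01  1.1000e-01] 0.8485
153 [ 5.0822e+02 -7.5590e+01  1.1000e-01] 0.8461
155 [ 5.1358e+02 -7.4030e+01  8.0000e-02] 0.8472
```

View pics/s2.png

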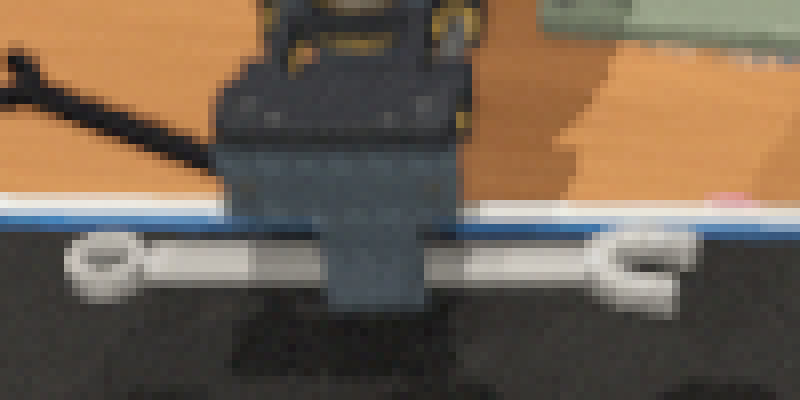

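```bash
python3 - <<'E'
from h import *
T=cams.grab_frame("scene")
for z in (138,140,142,144,146,148): print(z,np.round(at_z(T,(180+375/8-.5,150+308/8-.5),z),1), np.round(at_z(T,(180+375/8-.5,150+283/8-.5),z),1))
print(np.round(proj(T,np.array([[532.5,-71,146.2],[532.5,-71,140],[504,-75,149]])),1))
E
```

```text
138 [513.7 -77.  138. ] [499.  -80.5 138. ]
140 [516.3 -76.3 140. ] [501.6 -79.7 140. ]
142 [518.9 -75.5 142. ] [504.3 -78.9 142. ]
144 [521.5 -74.7 144. ] [506.9 -78.2 144. ]
146 [524.1 -74.  146. ] [509.6 -77.4 146. ]
148 [526.7 -73.2 148. ] [512.3 -76.6 148. ]
[[226.7 189.8]
 [226.9 191.6]
 [227.6 182.9]]
```

Emit:
apply_moves:
  increments:
    - [-0.34,0,0,0.006,0,0,0]
    - [-0.34,0,0,0,0,0,0]
    - [-0.34,0,0,0,0,0,0]

```text
time_s: 3.53
ee_pos: [503.4, -75.0, 161.9]
ee_rot: [180.0, 0.0, 98.0]
force: [-0.8, -0.5, -0.6]
gripper_width: 30.2
gripper_force: 0.0
```

Emit:
apply_moves:
  increments:
    - [-1,0,0,0,0,0,0]
    - [-1,0,0,0,0,0,0]
    - [-1,0,0,0,0,0,0]
    - [-1,0,0,0,0,0,0]
  newtons: 5

```text
time_s: 3.87
ee_pos: [503.1, -74.9, 161.3]
ee_rot: [-179.9, -0.0, 98.0]
force: [-0.5, -0.4, -2.1]
gripper_width: 16.0
gripper_force: 5.0
```

Emit:
apply_moves:
  increments:
    - [-1,0,0,0,0,0,0]
    - [-1,0.006,0.004,0,0,0,0]
    - [-1,0.012,0.008,0,0,0,-0.4]
    - [-1,0.012,0.009,0,0,0,-0.5]
    - [-1,0.012,0.009,0,0,0,-0.5]
  newtons: 20

```text
time_s: 4.28
ee_pos: [545.9, -44.4, 161.6]
ee_rot: [-180.0, -0.0, 96.5]
force: [0.7, 0.2, -3.0]
gripper_width: 15.7
gripper_force: 20.0
```

Emit:
apply_moves:
  increments:
    - [-1,0.0083,0.0059,0,0,0,0]
    - [-1,0,0,0,0,0,0]
    - [-1,0,0,0,0,0,0]

```text
time_s: 4.53
ee_pos: [553.4, -38.8, 161.5]
ee_rot: [-179.9, 0.0, 96.6]
force: [0.6, -0.1, -3.0]
gripper_width: 16.0
gripper_force: 20.0
```

```bash
python3 - <<'E'
from h import *
T=cams.grab_frame("top")
I=T["color"][:,:,::-1]
cv2.imwrite("pics/t3.png",cv2.resize(I[135:225,215:345],None,fx=6,fy=6,interpolation=3))
s=status.state();print(s["ee_pos"],s["ee_rot"],s["force"])
E
```

```text
[553.01280226 -39.09357286 161.55065746] [-1.79909818e+02  3.51800694e-03  9.65985126e+01] [-0.91364812 -0.17037433 -2.42230738]
```

View pics/t3.png

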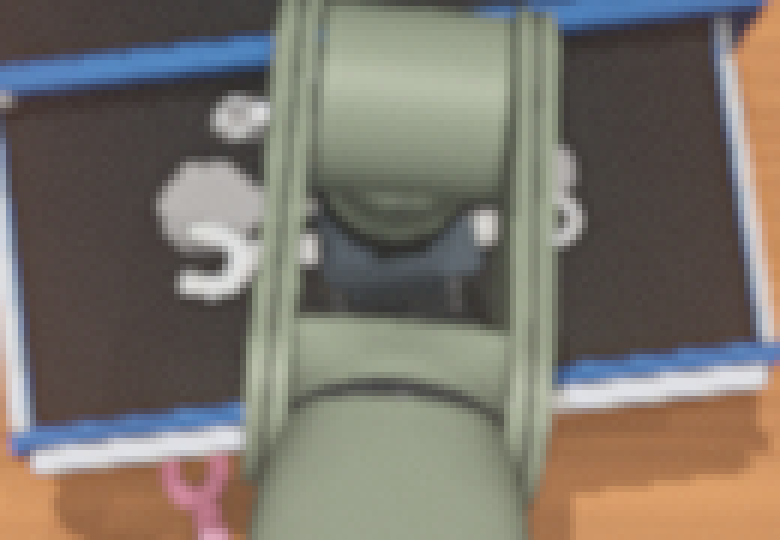

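Emit:
apply_moves:
  increments:
    - [-1,0.008,0.001,0,0,0,0]
    - [-1,0.009,0.001,0,0,0,-0.2]
    - [-1,0.009,0.001,0,0,0,0]
    - [-1,0.0042,0.0004,0,0,0,0]
    - [-1,0,0,0,0,0,0]

```text
time_s: 5.0
ee_pos: [585.3, -35.7, 161.9]
ee_rot: [179.9, 0.0, 96.4]
force: [-0.4, -0.0, -2.8]
gripper_width: 15.7
gripper_force: 20.0
```

Emit:
apply_moves:
  increments:
    - [-1,0,0,0,0,0,0]
    - [-1,0,0,0,0,0,0]

```text
time_s: 5.17
ee_pos: [583.5, -35.7, 161.8]
ee_rot: [-180.0, -0.0, 96.4]
force: [-0.6, -0.2, -2.6]
gripper_width: 16.2
gripper_force: 20.0
```

```bash
python3 - <<'E'
from h import *
s=status.state();P=s["ee_pos"];print(P,s["ee_rot"],s["force"])
C=np.load("cut.npy");S=np.load("sp.npy")
print("sp est in cut",local(C,S[:2]+np.array(P[:2])-[503.1,-74.9]))
I=cams.grab_frame("top")["color"][:,:,::-1]; J=cams.grab_frame("scene")["color"][:,:,::-1]
cv2.imwrite("pics/t4.png",np.vstack([cv2.resize(I[140:200,215:345],None,fx=5,fy=5,interpolation=3),cv2.resize(J[165:220,165:295],None,fx=5,fy=5,interpolation=3)]))
E
```

```text
[583.49197764 -35.65030228 161.75575901] [-1.79951462e+02 -9.50190998e-03  9.63627503e+01] [-0.61223773 -0.17392995 -2.59961749]
sp est in cut [ 0.26253884 -0.020014  ]
```

View pics/t4.png

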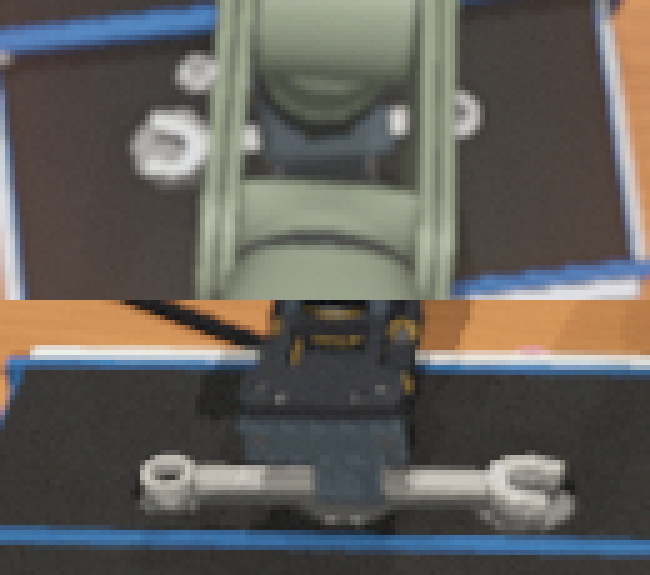

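The spanner is lined up over its cut-out: in the top part the jaw is at (175,145) inside its well, and the scene part shows both heads over their wells. I'll release it now.

Emit:
apply_moves:
  increments:
    - [-0.48,0,0,0,0,0,0]
    - [-0.48,0,0,0,0,0,0]
    - [-0.48,0,0,0,0,0,0]
    - [-0.48,0,0,0,0,0,0]

```text
time_s: 5.6
ee_pos: [584.0, -35.7, 162.4]
ee_rot: [179.9, 0.0, 96.4]
force: [-0.1, 0.1, -0.9]
gripper_width: 23.8
gripper_force: 0.0
```

```bash
python3 - <<'E'
from h import *
I=cams.grab_frame("top")["color"][:,:,::-1]; J=cams.grab_frame("scene")["color"][:,:,::-1]
cv2.imwrite("pics/t5.png",np.vstack([cv2.resize(I[140:200,215:345],None,fx=5,fy=5,interpolation=3),cv2.resize(J[165:220,165:295],None,fx=5,fy=5,interpolation=3)]))
E
```

```text
(no output)
```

View pics/t5.png

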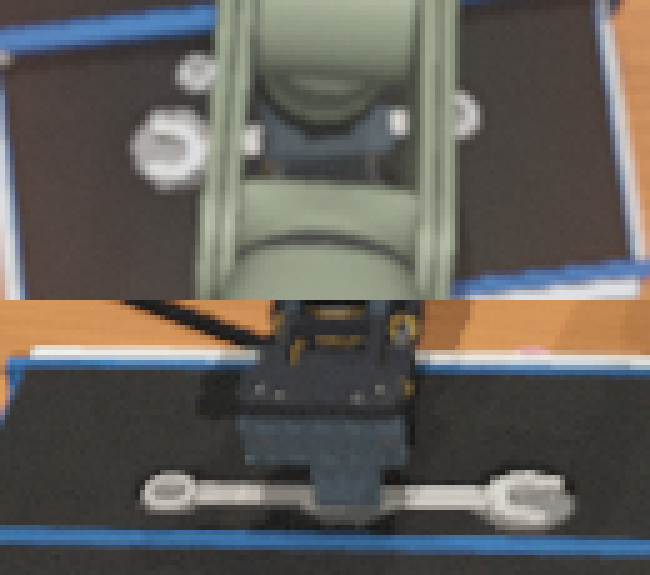

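Emit:
apply_moves:
  increments:
    - [-0.48,0,0,0.005,0,0,0]
    - [-0.48,0,0,0.01,0,0,0]
    - [-0.48,0,0,0.03,0,0,0]
    - [-0.48,0,0,0.035,0,0,0]
    - [-1,-0.03,-0.003,0,0,0,0]

```text
time_s: 6.12
ee_pos: [561.8, -38.8, 249.8]
ee_rot: [178.9, 0.2, 96.4]
force: [1.1, -0.8, 1.0]
gripper_width: 19.7
gripper_force: 0.0
```

Emit:
apply_moves:
  increments:
    - [-1,-0.034,-0.004,0,0,0,0]
    - [-1,-0.034,-0.004,0,0,0,0]
    - [-1,-0.034,-0.004,0,0,0,0]
    - [-1,-0.034,-0.004,0,0,0,0]
    - [-1,0,0,0,0,0,0]

```text
time_s: 6.53
ee_pos: [411.8, -54.7, 242.7]
ee_rot: [-179.8, -0.0, 96.3]
force: [-0.1, 0.3, -0.7]
gripper_width: 0.4
gripper_force: 0.0
```

```bash
python3 - <<'E'
from h import *
T=cams.grab_frame("top");I=T["color"][:,:,::-1]
print(status.state()["ee_pos"])
C=np.load("cut.npy")
S,q=fit(T,lambda f,p,b:m_span(f,p,b,ZF-2),C,np.array([[-24,-122],[24,-122],[24,60],[-24,60]]));print(local(C,S),np.degrees(S[2]-C[2]),q)
J=cams.grab_frame("scene")["color"][:,:,::-1]
cv2.imwrite("pics/t6.png",np.vstack([cv2.resize(I[140:205,215:345],None,fx=5,fy=5,interpolation=3),cv2.resize(J[170:215,165:295],None,fx=5,fy=5,interpolation=3)]))
E
```

```text
[415.41641658 -54.7243597  243.25544019]
[ 0.13656493 -0.43611284] 0.03399332085400222 0.8633921160089867
```

View pics/t6.png

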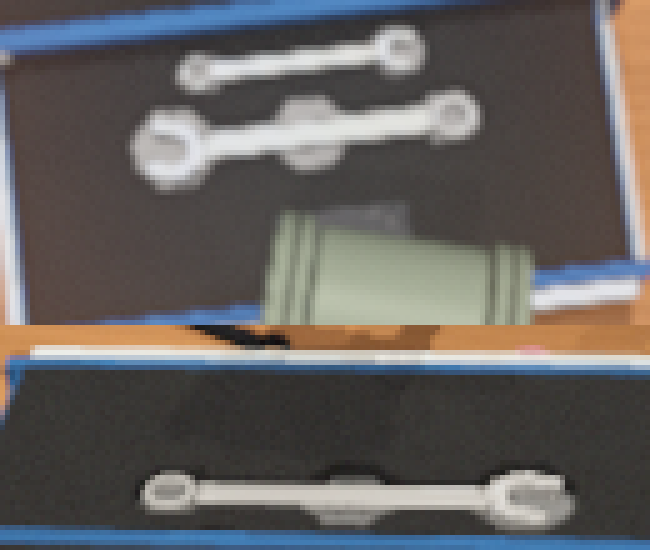

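The spanner is seated, with its jaw at (170,150) and ring at (455,115) in their wells; the fit puts it within 0.5 mm. Next I'll go down in front of the pull strip and push.

Emit:
apply_moves:
  increments:
    - [-1,0,0,-0.03,0,0,0]
    - [-1,0,0,-0.03,0,0,0]
    - [-1,0,0,-0.03,0,0,0]
    - [-1,0,0,-0.015,0,0,0]
    - [-1,0,0,0,0,0,0]

```text
time_s: 7.05
ee_pos: [417.1, -54.3, 134.3]
ee_rot: [-179.7, -0.1, 96.4]
force: [-0.3, -0.1, -0.3]
gripper_width: 0.6
gripper_force: 0.0
```

Emit:
apply_moves:
  increments:
    - [-1,0.005,0.0005,0,0,0,0]
    - [-1,0.005,0.0006,0,0,0,0]
    - [-1,0.005,0.0006,0,0,0,0]
    - [-1,0.005,0.0006,0,0,0,0]
    - [-1,0.005,0.0005,0,0,0,0]

```text
time_s: 7.47
ee_pos: [442.1, -52.0, 137.8]
ee_rot: [-179.8, 0.0, 96.4]
force: [-6.2, -1.7, 6.5]
gripper_width: 0.5
gripper_force: 3.7
```

Emit:
apply_moves:
  increments:
    - [-1,0.007,0.0008,0,0,0,0]
    - [-1,0.007,0.0008,0,0,0,0]
    - [-1,0.007,0.0008,0,0,0,0]
    - [-1,0.007,0.0008,0,0,0,0]
    - [-1,0.007,0.0008,0,0,0,0]

```text
time_s: 7.88
ee_pos: [476.4, -48.0, 137.5]
ee_rot: [-179.8, 0.0, 96.4]
force: [-7.7, -2.2, 5.6]
gripper_width: 0.4
gripper_force: 3.6
```

Emit:
apply_moves:
  increments:
    - [-1,0.008,0.0009,0,0,0,0]
    - [-1,0.008,0.0009,0,0,0,0]
    - [-1,0.008,0.0009,0,0,0,0]
    - [-1,0.008,0.0009,0,0,0,0]
    - [-1,0.008,0.0009,0,0,0,0]

```text
time_s: 8.3
ee_pos: [516.4, -43.5, 137.6]
ee_rot: [-179.7, 0.0, 96.4]
force: [-6.9, -1.4, 4.8]
gripper_width: 0.4
gripper_force: 3.6
```

Emit:
apply_moves:
  increments:
    - [-1,0.008,0.0009,0,0,0,0]
    - [-1,0.008,0.0009,0,0,0,0]
    - [-1,0.008,0.0009,0,0,0,0]
    - [-1,0.008,0.0009,0,0,0,0]
    - [-1,0.008,0.0009,0,0,0,0]

```text
time_s: 8.72
ee_pos: [556.3, -39.0, 137.6]
ee_rot: [-179.7, 0.0, 96.4]
force: [-5.9, -0.8, 5.4]
gripper_width: 0.6
gripper_force: 3.6
```

Emit:
apply_moves:
  increments:
    - [-1,0.008,0.0009,0,0,0,0]
    - [-1,0.008,0.0009,0,0,0,0]
    - [-1,0.008,0.0009,0,0,0,0]
    - [-1,0.008,0.0009,0,0,0,0]
    - [-1,0.008,0.0009,0,0,0,0]

```text
time_s: 9.13
ee_pos: [596.3, -34.4, 137.6]
ee_rot: [-179.7, -0.0, 96.4]
force: [-7.3, -1.1, 4.8]
gripper_width: 0.4
gripper_force: 3.6
```

Emit:
apply_moves:
  increments:
    - [-1,0.006,0.0007,0,0,0,0]
    - [-1,0.005,0.0006,0,0,0,0]
    - [-1,0.005,0.0006,0,0,0,0]
    - [-1,0.004,0.0004,0,0,0,0]

```text
time_s: 9.47
ee_pos: [616.6, -32.2, 137.6]
ee_rot: [-179.8, 0.0, 96.4]
force: [-7.0, -0.7, 4.5]
gripper_width: 0.6
gripper_force: 3.3
```

Emit:
apply_moves:
  increments:
    - [-1,0.003,0.0003,0,0,0,0]
    - [-1,0.003,0.0003,0,0,0,0]
    - [-1,0.003,0.0003,0,0,0,0]

```text
time_s: 9.72
ee_pos: [625.3, -31.1, 137.6]
ee_rot: [-179.8, -0.0, 96.4]
force: [-6.0, -0.0, 3.7]
gripper_width: 0.2
gripper_force: 3.3
```

Emit:
apply_moves:
  increments:
    - [-1,0.002,0.0002,0,0,0,0]
    - [-1,0.002,0.0002,0,0,0,0]
    - [-1,0.001,0.0001,0,0,0,0]

```text
time_s: 9.97
ee_pos: [630.5, -30.6, 137.6]
ee_rot: [-179.8, -0.0, 96.4]
force: [-5.9, 0.1, 3.8]
gripper_width: 0.4
gripper_force: 3.2
```

Emit:
apply_moves:
  increments:
    - [-1,0.002,0.0002,0,0,0,0]
    - [-1,0.001,0.0001,0,0,0,0]

```text
time_s: 10.13
ee_pos: [633.0, -30.3, 137.6]
ee_rot: [-179.7, -0.0, 96.4]
force: [-8.6, 0.0, 6.0]
gripper_width: 0.5
gripper_force: 4.4
```

Emit:
apply_moves:
  increments:
    - [-1,0.001,0.0001,0,0,0,0]
    - [-1,0.001,0.0001,0,0,0,0]

```text
time_s: 10.3
ee_pos: [633.0, -30.3, 137.6]
ee_rot: [-179.5, -0.0, 96.4]
force: [-12.7, -0.1, 9.3]
gripper_width: 0.6
gripper_force: 7.0
```

Emit:
apply_moves:
  increments:
    - [-1,0.001,0.0001,0,0,0,0]
    - [-1,0.001,0.0001,0,0,0,0]

```text
time_s: 10.47
ee_pos: [633.0, -30.3, 137.6]
ee_rot: [-179.2, -0.0, 96.4]
force: [-17.5, -2.0, 12.2]
gripper_width: 0.7
gripper_force: 9.5
```

Emit:
apply_moves:
  increments:
    - [-1,-0.01,-0.001,0,0,0,0]
    - [-1,-0.03,-0.003,0,0,0,0]
    - [-1,-0.03,-0.003,0,0,0,0]
    - [-1,-0.03,-0.003,0.02,0,0,0]
    - [-1,0,0,0.04,0,0,0]

```text
time_s: 10.88
ee_pos: [526.9, -39.4, 190.9]
ee_rot: [-178.7, -0.3, 96.3]
force: [-0.3, -0.1, -1.2]
gripper_width: 0.6
gripper_force: 0.0
```

Emit:
apply_moves:
  increments:
    - [-1,-0.035,0,0.02,0,0,0]
    - [-1,-0.035,0,0,0,0,0]
    - [-1,-0.035,0,0,0,0,0]
    - [-1,0,0,0,0,0,0]
    - [-1,0,0,0,0,0,0]

```text
time_s: 11.3
ee_pos: [433.3, -39.9, 218.1]
ee_rot: [179.8, 0.0, 96.3]
force: [1.3, -0.6, 0.7]
gripper_width: 0.3
gripper_force: 0.0
```

```bash
python3 - <<'E'
from h import *
I=cams.grab_frame("top")["color"][:,:,::-1]
print(status.state()["ee_pos"],status.state()["force"])
cv2.imwrite("pics/t7.png",cv2.resize(I[80:260,190:400],None,fx=3,fy=3,interpolation=3))
E
```

```text
[434.72032068 -39.97060962 218.02016004] [0.29796941 1.1715891  0.50364993]
```

View pics/t7.png

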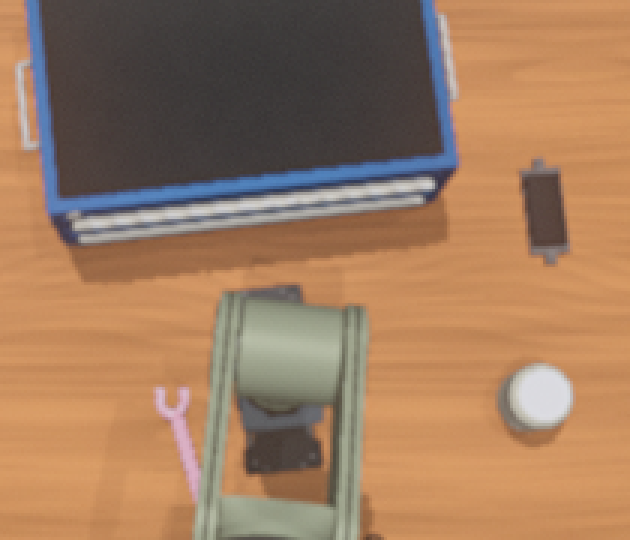

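The drawer is shut, with its strip at about (255,205) sitting flush over the lower drawer's strip. The brake pad and oil filter haven't moved, and the robot is clear.

```bash
python3 -c "
from workcell import env;print(env.job_done())"
```

```text
the job is handed in; nothing more can be done
None
```

The spanner dropped into its cut-out (seated within about 0.5 mm by the camera fit), the drawer was pushed to its hard stop, and the job is handed in; the oil filter and brake pad look unmoved, I never saw the paste tin in a picture, and no verdict came back.

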